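# Find the hidden catch of the child-safe tablet box and open it

### The job

The dishwasher is to be loaded, and the tablets are in the child-safe box on the worktop, whose catch is hidden: one of the six wooden slats set flush in the front strip of its top, in front of the lid, gives under the finger and the other five are solid. Feel along the strip with the fingertips until you find the slat that gives, press it right in so that the lid springs up, then push the lid back with the fingers until it stands open by itself against its stop, and come away. Only touch and push: nothing is to be picked up, and the mug, the timer and the vegetables stay where they are.

Things in the scene. Friction and masses are not known exactly. Their poses are not given: they have to be found in the camera images.
- tablet_box: Sage-green box with a flat slatted wooden top, 210 mm deep (x), 290 mm wide (y), 110 mm high; it does not slide. Origin: centre of its underside, on the worktop; x points from the front strip back to the lid's hinge, y along the strip, z up. All of its top is flush at z = 0.110: green rim (6 mm in front, 10 mm at the sides), the strip of slats, then the lid, x -0.0525 to 0.1005, 268 mm wide
- strip (a point): middle of the front strip, on its upper face (axes as tablet_box; x -0.077, z 0.110 there). The strip is a row along y of six identical slats, 44 x 44 mm, centres at y = -0.1125, -0.0675, -0.0225, 0.0225, 0.0675, 0.1125 from here. One is the catch: which one varies and cannot be seen. The others are rigid. A fingertip must stand wholly on the catch slat: across a joint it meets the rigid neighbour
- catch (a joint): how far the catch slat is pressed in, m: 0 flush, 0.005 right in. It gives from about 2 N, is right in at about 6 N, draws the lid's bolt at about 0.003, and springs back flush when let go
- lid (a joint): opening angle of the lid, rad: 0 shut and bolted, 1.57 upright, 1.85 leaning back on its stop. The lid (300 g, 10 mm thick, a small steel keeper 14 mm deep under each front corner) is hinged at the rear; its front edge, 156 mm from there, swings up and back. Once unbolted, a spring throws it up to 0.95; above that it is loose: pushed to 1.65 it falls onto its stop and stays, let go before upright it drops to 0.95
- lid_hinge (a point): middle of the lid's hinge line, which runs along y at the box's rear edge (x 0.103, z 0.100 of tablet_box; axes as tablet_box)
- lid_front_edge (a point): middle of the lid's front edge, half-way through its thickness (moves with the lid)
- blue_mug: blue and white mug, 98 mm high, 85 mm across, origin at the centre of its underside; a bystander, loose
- timer: white wind-up kitchen timer, 63 mm across and 48 mm high, origin at the centre of its underside; a bystander, loose
- garlic: garlic bulb of 56 mm on the chopping board, origin at its underside; a bystander, loose
- tomato: tomato of 60 mm on the chopping board, origin at its underside; a bystander, loose

How it is judged:
By the outcome, as a careful person would: the job done as asked, in the order asked, and still so for the second after the job is handed in, with the robot touching nothing.
It also fails if it takes over 48 s, if anything falls off the work surface, if the arm or the gripper's body presses on something with over 40 N, if the wrist force passes 120 N, or if a joint passes its speed limit or range.

### The arm

A 6-joint arm with a two-finger parallel gripper is mounted at the origin on a cart in front of the work surface, level with it; the furniture and walls round the work are solid. World frame = base frame: x ahead of the robot, y to its left, z up, the work surface at z = 0. Lengths are in m, angles in degrees, forces in N, time in s.
With the tool pointing down it reaches from about 0.35 to 0.875 m from the base axis. Payload 15.5 kg.
Tool frame: the origin (TCP) lies on the centre line of the jaws, within the pads' length; the fingertips stand 17 mm ahead of it and the grasp point (between the pads) lies 2 mm behind it (ctrl.tcp_to_tips is the distance from the TCP to the fingertips, in m); z points along the fingers, y is the line along which they close (so a half turn about z gives the same grasp; the last joint's range is limited). The gripper opens to 85 mm and grips with 20 to 120 N. Pads are 22 mm wide; open, the fingers measure 114 mm over their backs; the gripper's body (76 mm by 85 mm) begins 54 mm behind the grasp point. The pads swing forward as they close: fully open they stand 13 mm farther back than shut.
Start: joints at [-68.554, 28.281, 77.091, -0, 74.628, -5.472], TCP at [0.283, -0.557, 0.248] pointing down, gripper open.
Joint ranges: [-166.48, 166.48], [-47.26, 123.95], [12.59, 153.08], [-70.14, 250.14], [6.76, 159.57], [-176.63, 176.63]. Speed limits (degrees/s): [108.29, 108.29, 147.25, 172.46, 172.46, 172.46].

### API

Orientations are given as a 3x3 rotation matrix whose columns are the frame's x, y, z axes.
In Python, from bench import ctrl gives the robot as it stands.
- The arm moves only by the shell command python3 -m inch 'ROWS' [FORCE]. ROWS is a JSON object of lists of equal length, an entry for each row: "translation": the shift along the world's x, y, z in m, a list of three; "dr": the turn, a rotation vector about the world's x, y, z in degrees, a list of three; "jaw": the finger opening in m, from 0 to 0.0854. A call has 1 to 10 rows; each row shifts and turns the commanded pose from where the row before left it; what a row does not reach is not made up. A row lasts 1/10 s, in which the tool goes at most 50 mm and 8.59 degrees, less where a joint would pass 70% of its speed; a pose out of reach is approached as far as the arm can. A call with a gripper value outside its range is refused whole. The fingers move at their own pace and stop on an object; FORCE is the grip in N (left out, the last holds). Time passes only in rows, so rows that do not move let the fingers close. It gives the time, the measured TCP pose, the force, the opening and the grip force at its end, in the units of the state.
- ctrl.get_state(): the state, without advancing time (a new reading comes with each control period).
- ctrl.capture(name): name is "side" or "top"; returns the picture (420x560x3 uint8, red, green, blue); there is no depth.
- ctrl.get_calibration(name): a dict with "mtx" (3x3 intrinsics, pixels), "k1" (the pictures are not rectified: a ray, as slopes to the right and down, at radius r is drawn at 1 + k1 r^2 times it, then the intrinsics apply), "eye" and "rotation" of the camera in the world. Camera axes: x right, y up, looking along -z (the intrinsics and any distortion apply to the point x, -y, -z); pixel columns grow to the right and rows downward; lengths in m; the calibration is good to about 2 mm. A picture is of the moment at which its call begins. get_calibration takes no time and is no camera call.
- ctrl.sign_off(): hands the job in; it is judged then, once.
The state is a dict: "clock": time; "q": joint angles; "qvel": joint speeds; "effort": joint torques, N m; "tool_pos": TCP position; "tcp_rot": TCP orientation; "ft_force": force on the tool from outside, world axes, zero at the start; "wrist_torque": the same for the moment, N m; "opening": finger opening in m; "grip_force": force on a finger pad.
Only numpy, scipy, OpenCV 4.12 (cv2) and the standard library are available. Lean on these libraries where they do the work, as an engineer would, in place of code of your own. Each camera call takes 0.05 s, during which the arm holds its last target. There are 200 camera calls.

## Working session

There is one attempt and no reset: what is moved stays moved. The work goes in short steps, Python scripts to look and compute and a shell command to move; the robot and the scene stay as the last step left them, time stands still between calls to the robot, and variables do not carry over. Pictures are saved under pics/ and viewed, at most 10 in all, crops included, and the job is handed in when it is done.

```bash
mkdir -p pics
python3 - <<'E'
from bench import ctrl
import cv2
for n in("top","side"):
    im=ctrl.capture(n); cv2.imwrite(f"pics/{n}0.png",im[:,:,::-1])
    c=ctrl.get_calibration(n); print(n,c)
s=ctrl.get_state(); print(s['clock'],s['tool_pos'],s['tcp_rot'],s['ft_force'],ctrl.tcp_to_tips)
E
```

```text
top {'mtx': array([[534.16031467,   0.        , 290.22052784],
       [  0.        , 534.16031467, 204.29305719],
       [  0.        ,   0.        ,   1.        ]]), 'k1': 0.06836349833952372, 'eye': array([ 0.45182073, -0.14461795,  1.27994219]), 'rotation': array([[ 0.02064267,  0.99823887, -0.05561506],
       [-0.99975186,  0.02014414, -0.00950972],
       [-0.00837265,  0.05579756,  0.998407  ]])}
side {'mtx': array([[507.95668431,   0.        , 274.82324245],
       [  0.        , 507.95668431, 209.92514867],
       [  0.        ,   0.        ,   1.        ]]), 'k1': -0.08236233252358192, 'eye': array([0.52350952, 0.81925179, 0.89073433]), 'rotation': array([[-0.99956772, -0.02798648,  0.00900735],
       [ 0.02488747, -0.64234516,  0.7660113 ],
       [-0.01565213,  0.76590434,  0.642764  ]])}
0.1 [ 0.28283053 -0.55701227  0.24773372] [[ 8.91662782e-01  4.52700033e-01 -4.05287684e-04]
 [ 4.52700202e-01 -8.91662192e-01  1.03084180e-03]
 [ 1.05282411e-04 -1.10263708e-03 -9.99999387e-01]] [-1.00770842  0.40906739  0.26345612] 0.017
```

View pics/top0.png

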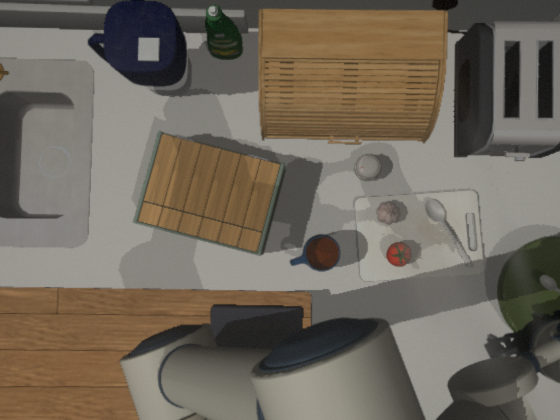

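View pics/side0.png

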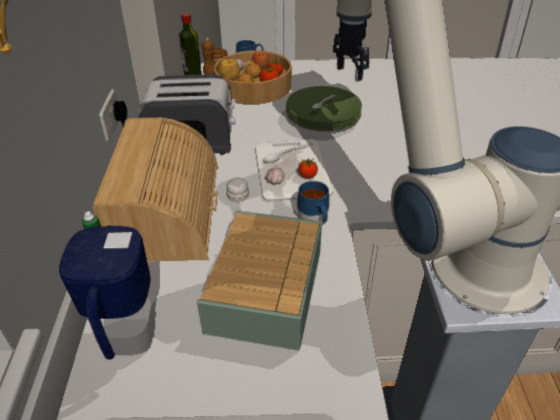

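The top view shows the box with its top corners near (160,133), (284,166), (263,253) and (136,222). The strip of slats is on the lower side, facing the robot. The mug is at (322,252), right of the front right corner, and the bread bin is behind. Next I measure the wooden top by mask and ray-cast it onto z = 0.11.

```bash
cat > h.py <<'E'
import numpy as np, cv2
from bench import ctrl
def ray(n,uv,z):
    c=ctrl.get_calibration(n);m=c['mtx']
    uv=np.atleast_2d(np.array(uv,float)); d=np.c_[(uv[:,0]-m[0,2])/m[0,0],(uv[:,1]-m[1,2])/m[1,1]]
    s=d.copy()
    for _ in range(20): s=d/(1+c['k1']*(s**2).sum(1,keepdims=True))
    w=np.c_[s[:,0],-s[:,1],-np.ones(len(s))]@c['rotation'].T
    return c['eye']+w*((z-c['eye'][2])/w[:,2])[:,None]
def proj(n,P):
    c=ctrl.get_calibration(n);p=(np.atleast_2d(P)-c['eye'])@c['rotation']
    s=np.c_[p[:,0],-p[:,1]]/-p[:,2:]; s=s*(1+c['k1']*(s**2).sum(1,keepdims=True))
    return s*c['mtx'][0,0]+c['mtx'][:2,2]
E
python3 - <<'E'
from h import *
for n,seed in(("top",(205,195)),("side",(262,262))):
    im=cv2.imread(f"pics/{n}0.png"); hsv=cv2.cvtColor(im,cv2.COLOR_BGR2HSV)
    m=cv2.inRange(hsv,(5,70,50),(28,255,255)); m=cv2.morphologyEx(m,cv2.MORPH_CLOSE,np.ones((7,7)))
    _,lab=cv2.connectedComponents(m); mm=(lab==lab[seed[1],seed[0]]).astype(np.uint8)
    c=max(cv2.findContours(mm,0,cv2.CHAIN_APPROX_NONE)[0],key=cv2.contourArea)[:,0]
    P=ray(n,c,.11); r=cv2.minAreaRect((P[:,:2]*1000).astype(np.float32)); print(n,r); print(cv2.boxPoints(r).round(1).tolist())
P=ray("top",[(322,240),(322,268),(308,253),(340,253)],.098);print(P.round(3))
P=ray("top",[[322,252]],.098);print(P, ray("top",[[368,160]],.045))
E
```

```text
top ((540.5013427734375, 45.67089080810547), (269.4236755371094, 200.84857177734375), 76.48043060302734)
[[411.3999938964844, -61.79999923706055], [606.7000122070312, -108.80000305175781], [669.5999755859375, 153.1999969482422], [474.3999938964844, 200.10000610351562]]
side ((540.9091186523438, 49.038116455078125), (271.9466552734375, 201.00941467285156), 76.4666748046875)
[[411.3999938964844, -59.599998474121094], [606.7999877929688, -106.69999694824219], [670.4000244140625, 157.6999969482422], [475.0, 204.8000030517578]]
[[ 0.44  -0.205  0.098]
 [ 0.379 -0.206  0.098]
 [ 0.411 -0.175  0.098]
 [ 0.413 -0.245  0.098]]
[[ 0.4138594  -0.20551238  0.098     ]] [[ 0.6271095  -0.31107956  0.045     ]]
```

Both views agree: the wood measures 269 x 201 mm as expected, yaw is -13.5° and the origin is about (0.540, 0.047). I will go in with the jaws shut, aligned to the box and leaning back 15° so the springing lid clears the gripper's body.

```bash
python3 -m inch '{"translation":[[0.0108,0.0366,0],[0.0108,0.0366,0],[0.0108,0.0366,0],[0.0108,0.0366,0],[0.0108,0.0366,0],[0.0108,0.0366,0],[0.0108,0.0366,0],[0.0108,0.0366,0],[0.0108,0.0366,0],[0.0108,0.0366,0]],"dr":[[0,0,-8],[0,0,-8],[0,0,-8],[0,0,-8],[0,0,-8.4],[-1.75,-7.3,0],[-1.75,-7.3,0],[0,0,0],[0,0,0],[0,0,0]],"jaw":[0,0,0,0,0,0,0,0,0,0]}' 30
python3 -m inch '{"translation":[[0.0108,0.0366,0],[0.0108,0.0366,0],[0.0108,0.0366,0],[0.0108,0.0366,0],[0,0,0],[0,0,0]],"dr":[[0,0,0],[0,0,0],[0,0,0],[0,0,0],[0,0,0],[0,0,0]],"jaw":[0,0,0,0,0,0]}'
python3 -c "
from bench import ctrl;s=ctrl.get_state();print(s['tcp_rot'].round(3),s['q'])"
```

```text
clock: 1.1
tool_pos: [0.3907, -0.1899, 0.2483]
tcp_rot: [[0.939, -0.234, 0.252], [-0.226, -0.972, -0.061], [0.259, -0.0, -0.966]]
ft_force: [0.7, -0.5, 0.4]
opening: 0.0001
grip_force: 0.0
clock: 1.7
tool_pos: [0.4341, -0.044, 0.2481]
tcp_rot: [[0.94, -0.23, 0.252], [-0.223, -0.973, -0.06], [0.259, 0.0, -0.966]]
ft_force: [-0.7, 0.8, -0.4]
opening: 0.0002
grip_force: 0.0
[[ 0.94  -0.23   0.252]
 [-0.223 -0.973 -0.06 ]
 [ 0.259  0.    -0.966]] [-13.70631593   7.18174789 112.57003383   0.12915765  45.25846906
  89.53531918]
```

```bash
python3 -m inch '{"translation":[[0,0,-0.03],[0,0,-0.03],[0,0,-0.03],[0,0,-0.015],[0,0,0],[0,0,0]],"dr":[[0,0,0],[0,0,0],[0,0,0],[0,0,0],[0,0,0],[0,0,0]],"jaw":[0,0,0,0,0,0]}'
python3 - <<'E'
from h import *
im=ctrl.capture("top"); cv2.imwrite("pics/t1.png",cv2.resize(im[110:290,100:360,::-1],None,fx=3,fy=3))
E
python3 -m inch '{"translation":[[0,0,-0.004],[0,0,-0.003],[0,0,-0.002]],"dr":[[0,0,0],[0,0,0],[0,0,0]],"jaw":[0,0,0]}'
```

```text
clock: 2.3
tool_pos: [0.434, -0.0458, 0.1435]
tcp_rot: [[0.939, -0.235, 0.251], [-0.227, -0.972, -0.061], [0.258, 0.0, -0.966]]
ft_force: [-0.3, 0.8, 0.5]
opening: 0.0001
grip_force: 0.0
clock: 2.65
tool_pos: [0.4343, -0.0449, 0.1344]
tcp_rot: [[0.939, -0.233, 0.252], [-0.225, -0.972, -0.061], [0.26, 0.0, -0.966]]
ft_force: [0.2, -0.2, -0.4]
opening: 0.0002
grip_force: 0.0
```

View pics/t1.png

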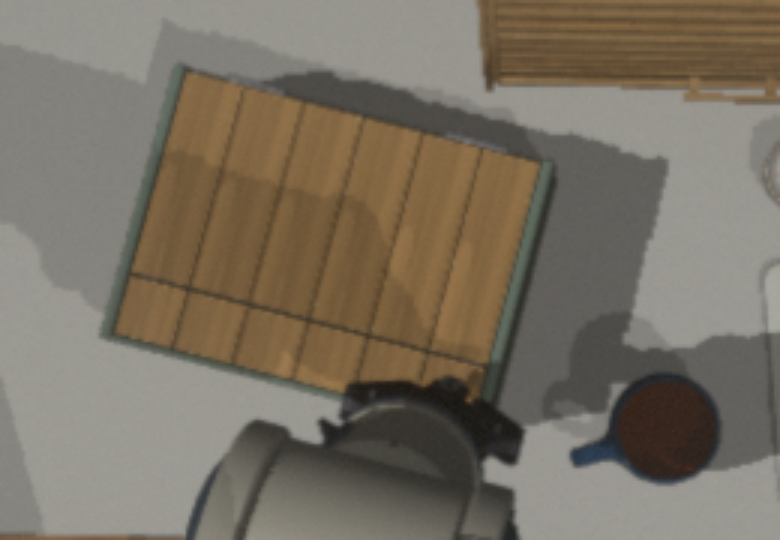

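The crop shows the box unmoved, with the gripper over the rightmost slat, whose centre is near crop (460,375). I go on down until contact.

```bash
for i in 1 2 ; do python3 -m inch '{"translation":[[0,0,-0.001],[0,0,-0.001]],"dr":[[0,0,0],[0,0,0]],"jaw":[0,0]}' | egrep 'pos|force'; done
```

```text
tool_pos: [0.4342, -0.0448, 0.1323]
ft_force: [0.2, -0.1, 0.4]
grip_force: 0.0
tool_pos: [0.4342, -0.0449, 0.1302]
ft_force: [-0.0, -0.8, -0.2]
grip_force: 0.0
```

```bash
for i in 1 2 ; do python3 -m inch '{"translation":[[0,0,-0.001],[0,0,0]],"dr":[[0,0,0],[0,0,0]],"jaw":[0,0]}' | egrep 'pos|force'; done
```

```text
tool_pos: [0.4341, -0.0449, 0.1292]
ft_force: [-0.6, -0.1, -0.4]
grip_force: 0.0
tool_pos: [0.4342, -0.0449, 0.1283]
ft_force: [-0.1, 0.8, 2.2]
grip_force: 1.1
```

```bash
python3 -m inch '{"translation":[[0,0,-0.001],[0,0,0]],"dr":[[0,0,0],[0,0,0]],"jaw":[0,0]}' | egrep 'pos|force'
```

```text
tool_pos: [0.4342, -0.0449, 0.1273]
ft_force: [-0.8, 0.3, 2.8]
grip_force: 1.6
```

The force rises only about 0.8 N per mm, so this slat gives. I press it right in.

```bash
python3 -m inch '{"translation":[[0,0,-0.001],[0,0,0]],"dr":[[0,0,0],[0,0,0]],"jaw":[0,0]}' | egrep 'pos|force'; python3 -m inch '{"translation":[[0,0,-0.001],[0,0,0]],"dr":[[0,0,0],[0,0,0]],"jaw":[0,0]}' | egrep 'pos|force'
```

```text
tool_pos: [0.4342, -0.0449, 0.1262]
ft_force: [-0.7, 0.2, 3.7]
grip_force: 1.9
tool_pos: [0.4342, -0.0449, 0.1252]
ft_force: [0.1, 0.2, 4.3]
grip_force: 2.1
```

```bash
python3 -m inch '{"translation":[[0,0,-0.001],[0,0,0]],"dr":[[0,0,0],[0,0,0]],"jaw":[0,0]}' | egrep 'pos|force'; python3 -m inch '{"translation":[[0,0,-0.001],[0,0,0],[0,0,0]],"dr":[[0,0,0],[0,0,0],[0,0,0]],"jaw":[0,0,0]}' | egrep 'pos|force'
python3 - <<'E'
from h import *
im=ctrl.capture("side"); cv2.imwrite("pics/s2.png",im[:,:,::-1])
E
```

```text
tool_pos: [0.4342, -0.0449, 0.1242]
ft_force: [-0.3, 0.1, 3.6]
grip_force: 2.2
tool_pos: [0.4342, -0.0449, 0.1233]
ft_force: [0.9, 0.5, 4.9]
grip_force: 2.5
```

View pics/s2.png

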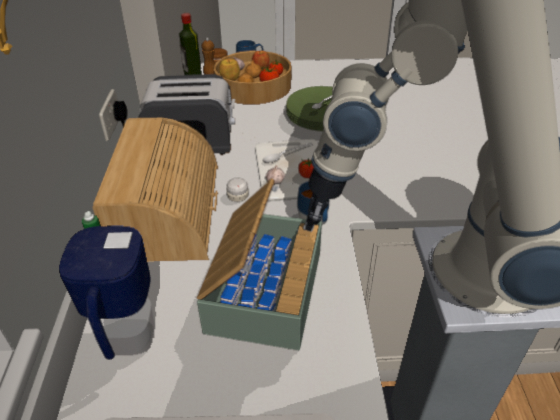

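The side view shows the lid sprung up, with its front edge near (265,190) and the tablets visible inside. The finger is on the catch slat at about (312,225). I bottom the catch with one more millimetre, then rise, lean back to 35° and go to the middle of the lid.

```bash
python3 -m inch '{"translation":[[0,0,-0.001],[0,0,0],[0,0,0],[0,0,0.02],[0,0,0.03],[0,0,0.0417]],"dr":[[0,0,0],[0,0,0],[0,0,0],[0,0,0],[0,0,0],[0,0,0]],"jaw":[0,0,0,0,0,0]}' 
python3 -m inch '{"translation":[[0.0096,0.0124,0],[0.0096,0.0124,0],[0.0096,0.0124,0],[0.0096,0.0124,0],[0.0096,0.0124,0],[0.0096,0.0124,0],[0.0096,0.0124,0],[0.0098,0.0127,0],[0,0,0]],"dr":[[-0.94,-3.89,0],[-0.94,-3.89,0],[-0.94,-3.89,0],[-0.94,-3.89,0],[-0.94,-3.89,0],[0,0,0],[0,0,0],[0,0,0],[0,0,0]],"jaw":[0,0,0,0,0,0,0,0,0]}'
python3 - <<'E'
from h import *
print(ctrl.get_state()['q'])
im=ctrl.capture("side"); cv2.imwrite("pics/s3.png",im[:,:,::-1])
E
```

```text
clock: 5.2
tool_pos: [0.4329, -0.0446, 0.2138]
tcp_rot: [[0.94, -0.233, 0.248], [-0.226, -0.972, -0.059], [0.255, -0.0, -0.967]]
ft_force: [0.6, -1.3, -0.9]
opening: 0.0
grip_force: 0.0
clock: 6.1
tool_pos: [0.5063, 0.0448, 0.2139]
tcp_rot: [[0.818, -0.239, 0.523], [-0.196, -0.971, -0.137], [0.541, 0.009, -0.841]]
ft_force: [0.1, 0.2, 0.3]
opening: -0.0002
grip_force: 0.0
[  4.794184    14.73824075 119.35244828 -35.81121927  17.90173763
 140.01504373]
```

View pics/s3.png

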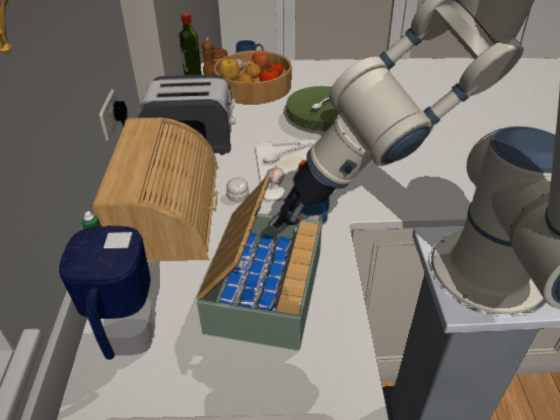

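The lid stands ajar and the fingertips are in front of its middle, at about (280,222). I push back along the box's x axis.

```bash
python3 -m inch '{"translation":[[0.01,-0.0024,0],[0.01,-0.0024,0],[0.01,-0.0024,0],[0.01,-0.0024,0],[0.01,-0.0024,0],[0.01,-0.0024,0],[0,0,0]],"dr":[[0,0,0],[0,0,0],[0,0,0],[0,0,0],[0,0,0],[0,0,0],[0,0,0]],"jaw":[0,0,0,0,0,0,0]}'
python3 - <<'E'
from h import *
print(ctrl.get_state()['q'])
im=ctrl.capture("side"); cv2.imwrite("pics/s4.png",im[:,:,::-1])
E
```

```text
clock: 6.85
tool_pos: [0.5663, 0.0287, 0.214]
tcp_rot: [[0.818, -0.241, 0.523], [-0.198, -0.971, -0.138], [0.541, 0.009, -0.841]]
ft_force: [-0.1, 1.0, -1.3]
opening: 0.0001
grip_force: 0.3
[  1.85427639  18.45455339 112.50237907 -27.62822232  19.48294996
 129.36653184]
```

View pics/s4.png

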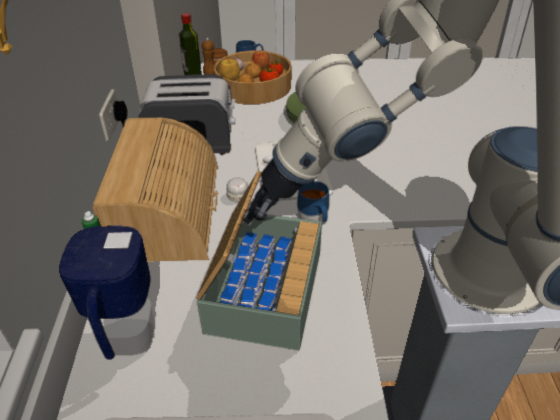

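The lid is rising on the fingertips, with its top edge near (258,180). I keep pushing, slowing towards upright.

```bash
python3 -m inch '{"translation":[[0.01,-0.0024,0],[0.01,-0.0024,0],[0.01,-0.0024,0],[0.01,-0.0024,0],[0.008,-0.0019,0],[0.006,-0.0014,0],[0.005,-0.0012,0],[0.004,-0.001,0],[0.003,-0.0007,0],[0,0,0]],"dr":[[0,0,0],[0,0,0],[0,0,0],[0,0,0],[0,0,0],[0,0,0],[0,0,0],[0,0,0],[0,0,0],[0,0,0]],"jaw":[0,0,0,0,0,0,0,0,0,0]}'
python3 - <<'E'
from h import *
im=ctrl.capture("side"); cv2.imwrite("pics/s5.png",im[:,:,::-1])
E
```

```text
clock: 7.9
tool_pos: [0.6315, 0.0134, 0.214]
tcp_rot: [[0.818, -0.24, 0.523], [-0.197, -0.971, -0.138], [0.541, 0.009, -0.841]]
ft_force: [-0.3, 1.6, -0.9]
opening: 0.0
grip_force: 0.0
```

View pics/s5.png

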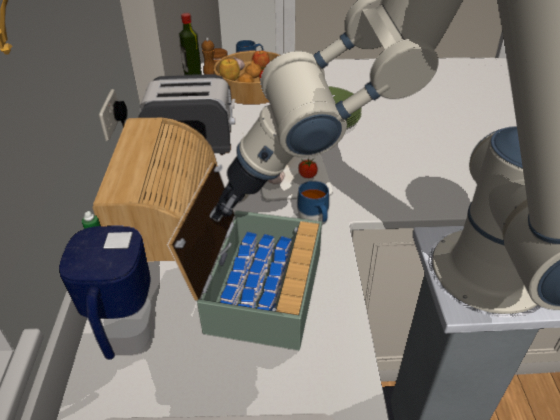

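The lid now leans back past upright, with its free edge running from (177,240) to (222,165), and the fingertips at (217,212) are just clear of it. I withdraw and compare the lid's corner with the 1.85 stop.

```bash
python3 -m inch '{"translation":[[-0.008,0.002,0],[-0.012,0.003,0],[-0.015,0.0035,0.005],[-0.015,0.0035,0.01],[-0.015,0.0035,0.015],[-0.015,0.0035,0.015],[-0.015,0.0035,0.015],[-0.015,0.0035,0.015],[-0.015,0.0035,0.01],[0,0,0]],"dr":[[0,0,0],[0,0,0],[0,0,0],[0,0,0],[0,0,0],[0,0,0],[0,0,0],[0,0,0],[0,0,0],[0,0,0]],"jaw":[0,0,0,0,0,0,0,0,0,0]}' 
python3 -m inch '{"translation":[[0,0,0],[0,0,0],[0,0,0],[0,0,0],[0,0,0],[0,0,0]],"dr":[[0,0,0],[0,0,0],[0,0,0],[0,0,0],[0,0,0],[0,0,0]],"jaw":[0,0,0,0,0,0]}'
python3 - <<'E'
from h import *
im=ctrl.capture("side"); cv2.imwrite("pics/s6.png",im[:,:,::-1])
ex=np.array([.9724,-.2341,0]);ey=np.array([.2341,.9724,0])
for th in(1.57,1.7,1.85):
    P=[np.array([.540,.0475,0])+(.103-.156*np.cos(th))*ex+y*ey+[0,0,.1+.156*np.sin(th)] for y in(-.134,.134)]
    print(th,proj("side",P).round(0).tolist())
E
```

```text
clock: 8.95
tool_pos: [0.504, 0.0435, 0.3002]
tcp_rot: [[0.817, -0.239, 0.524], [-0.197, -0.971, -0.137], [0.542, 0.009, -0.841]]
ft_force: [-1.3, 0.3, 0.1]
opening: 0.0003
grip_force: 0.0
clock: 9.55
tool_pos: [0.5063, 0.0429, 0.2987]
tcp_rot: [[0.818, -0.24, 0.522], [-0.197, -0.971, -0.138], [0.54, 0.01, -0.842]]
ft_force: [-0.1, -0.1, -0.4]
opening: -0.0002
grip_force: 0.0
1.57 [[230.0, 162.0], [189.0, 245.0]]
1.7 [[221.0, 161.0], [179.0, 244.0]]
1.85 [[212.0, 162.0], [168.0, 244.0]]
```

View pics/s6.png

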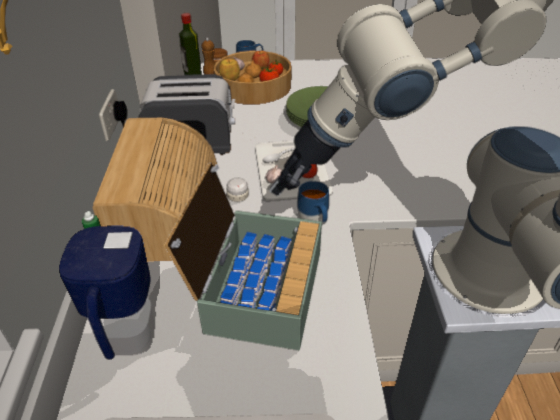

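The lid stands by itself on its stop: its free edge is at about (170,240) to (214,165), which matches 1.85 rad. The arm is clear, and the mug, timer, garlic and tomato have not moved.

```bash
python3 -c "
from bench import ctrl;print(ctrl.sign_off())"
```

```text
the job is handed in; nothing more can be done
None
```

The catch was the rightmost slat seen from the robot (y = -0.1125), the first one I tried; I pressed it in, the lid sprang up, I pushed it back onto its stop where it stays open by itself, and I handed the job in at about 9.6 s with the arm clear and the mug, timer and vegetables unmoved in the final picture.

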